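Glide the vial carriage past the reader and brake it at the index

ROBOT

A 7-joint arm with a two-finger parallel gripper is mounted at the origin on the work surface. World frame = base frame: x ahead of the robot, y to its left, z up, the work surface at z = 0. Lengths are in mm, angles in rad, forces in N, time in s.
With the tool pointing down it reaches from about 425 to 800 mm from the base axis. Payload 8.3 kg.
Tool frame: the origin (TCP) lies between the finger pads; the fingertips stand 22 mm ahead of it and the grasp point (between the pads) lies 3 mm ahead of it; z points along the fingers, y is the line along which they close (so a half turn about z gives the same grasp; the last joint's range is limited). The gripper opens to 85 mm and grips with 20 to 120 N. Pads are 22 mm wide; open, the fingers measure 114 mm over their backs; the gripper's body (76 mm by 85 mm) begins 54 mm behind the grasp point. The pads swing forward as they close: fully open they stand 13 mm farther back than shut.
Start: joints at [-1.189, 0.383, 0.016, 1.37, -0.006, 1.388, -0.046], TCP at [268.873, 564.191, 253.279] pointing down, gripper open.
Joint ranges: [-2.95, 2.95], [-0.25, 2.06], [-1.52, 1.56], [0.18, 2.33], [-1.44, 4.58], [0.02, 2.06], [-3.01, 3.01]. Speed limits (rad/s): [2.39, 2.39, 3.01, 3.01, 3.14, 3.14, 3.14].

INTERFACE

Orientations are given as a rotation vector (axis times angle).
In Python, from cell import arm, snapshot, camera_params, job gives the robot as it stands. The module is installed in compiled form; this text tells all that it offers.
- The arm moves only by the tool move_arm, never from a script. Its arguments are lists of equal length, an entry for each row: "travel": the shift along the world's x, y, z in cm, a list of three; "twist": the turn about the world's z in degrees; "fingers": the finger opening in cm, from 0 to 8.54. In form: {"travel": [[dx, dy, dz], ...], "twist": [twist, ...], "fingers": [fingers, ...]}. A call has 1 to 12 rows; each row shifts and turns the commanded pose from where the row before left it; what a row does not reach is not made up. A row lasts 1/8 s, in which the tool goes at most 62.5 mm and 10.7 degrees, less where a joint would pass 70% of its speed; a pose out of reach is approached as far as the arm can. A call with a gripper value outside its range is refused whole. The fingers move at their own pace and stop on an object; the grip force is fixed at half the most. Time passes only in rows, so rows that do not move let the fingers close. It gives the time, the measured TCP pose, the force, the opening and the grip force at its end, in the units of the state.
- arm.get_state(): the state, without advancing time (a new reading comes with each control period).
- snapshot(name): name is "side" or "top"; returns the picture (400x640x3 uint8, red, green, blue); there is no depth.
- camera_params(name): a dict with "K" (3x3 intrinsics, pixels), "R" (3x3) and "t" (3): a world point X has camera coordinates R X + t. Camera axes: x right, y down, z forward; pixel columns grow to the right and rows downward; lengths in mm; the calibration is good to about 2 mm. A picture is of the moment at which its call begins. camera_params takes no time and is no camera call.
- job.hand_in(): hands the job in; it is judged then, once.
The state is a dict: "time": time; "joints": joint angles; "joint_velocities": joint speeds; "effort": joint torques, N m; "tool_pos": TCP position; "orientation": TCP orientation; "contact_force": force on the tool from outside, world axes, zero at the start; "wrist_torque": the same for the moment, N m; "grip_width": finger opening in mm; "grip_force": force on a finger pad.
Only numpy, scipy, OpenCV 4.12 (cv2) and the standard library are available. Lean on these libraries where they do the work, as an engineer would, in place of code of your own. Each camera call takes 0.05 s, during which the arm holds its last target. There are 200 camera calls.

TASK

Push the vial carriage from behind so that it glides past the label reader at about 0.1 m/s, then get the gripper in front of its sprung nose and brake it to a complete rest with its pointer at the red index tip, without it ever striking the red end stop. Touch the carriage only on its two black rubber end faces, brake softly so that the nose spring never bottoms, leave everything else alone, and finish with the gripper clear of the carriage.

Things in the scene. Friction and masses are not known exactly. Their poses are not given: they have to be found in the camera images.
- rail: Fixed aluminium rail, 780 mm long, 100 wide, runner top 34 high. Origin: middle of its underside. The carriage travels along the rail's own -y (robot's right). A black reader 100 high stands on its robot side, 90 mm off the centre line. The red end stop, 49 high, is struck at carriage = 0.202. On the centre line nothing fixed rises above 50 mm.
- gate (a point): Point on the rail's centre line in front of the black label reader (green strips), 34 mm high; carriage = -0.050 when the pointer is level with it. While the pointer is within 30 mm of it along the rail, the carriage must move forward at 0.065 to 0.20 m/s.
- rail_near (a point): Point on the rail's centre line 360 mm from its middle, at the starting end (robot's left), 34 mm high.
- rail_far (a point): Point on the rail's centre line 360 mm from its middle, at the stop end (robot's right), 34 mm high. The direction of travel is from rail_near to rail_far.
- carriage (a joint): Carriage position along the rail, m, 0 at the rail's middle, growing towards the red stop (struck at 0.202). Blue block with nine red caps, 110 mm long, 104 wide, 118 high, yellow sleeve in front. Total mass about 1.0 kg (0.8 to 1.25). Very low friction: 0.08 N per m/s plus 0.004 N dry: from reader speed it coasts into the stop unless braked.
- rear_face (a point): Point on the carriage's rear face (rigid black rubber plate 100 mm wide, from 54 to 98 mm above the bench, flush with the blue block), on the centre line, 79 mm high, 55 mm behind the pointer along the rail. Push here.
- nose_face (a point): Centre line point on the front face of the sprung nose (black rubber plate 94 mm wide, from 52 to 92 mm above the bench), 79 mm high, 133 mm ahead of the pointer when the spring is free. Brake here. The yellow sleeve behind it (96 mm wide, from 52 to 92 mm high) slides into the blue block as the nose is pressed.
- nose (a joint): Compression of the nose spring in m, 0 free to 0.045 bottomed (0.042 counts as bottomed). Stiffness 6 N/m with little damping (0.3 N per m/s): a carriage that runs into a finger that stands still bounces back at most of its speed. Moving parts 0.06 kg.
- pointer (a point): Tip of the yellow pointer on the carriage's side away from the robot, 58 mm high, 72 mm from the rail's centre line, at the middle of the carriage's length.
- mark_tip (a point): Red index tip on a small dark stand fixed beside the rail on the side away from the robot, 58 mm high, about 81 mm from the rail's centre line, standing so that the pointer meets it at carriage between 0.11 and 0.15 (its place varies). Its y axis is parallel to the rail's.
- tube_rack: Bystander: blue rack of red-capped tubes, 90 x 160 x 88 mm. Origin at the centre of its underside. Leave it alone.
- glove_box: Bystander: green box, 120 x 230 x 75 mm. Origin at the centre of its underside. Leave it alone.
- jar: Bystander: jar, 64 mm wide, 90 mm high. Origin at the centre of its underside. Leave it alone.
- dish: Bystander: glass dish, 80 mm wide, 30 mm high. Origin at the centre of its underside. Leave it alone.
- tape: Bystander: roll of white tape, 100 mm wide, 25 mm high. Origin at the centre of its underside. Leave it alone.
- weight: Bystander: brass weight, 38 mm wide, 45 mm high. Origin at the centre of its underside. Leave it alone.

How it is judged (in metres and radians):
On the way, in this order (a step that is already met when the one before it is completed fails the run):
1. the carriage glides past the reader between 0.065 and 0.20 m/s (value of joint carriage between -0.075 and -0.025 m and velocity of joint carriage between 0.065 and 0.2 m/s), for 0.1 s.
2. the carriage stands still with its pointer within 15 mm of the index (y of pointer in the frame of mark_tip between -0.015 and 0.015 m and velocity of joint carriage between -0.012 and 0.012 m/s), for 1 s.
At the end, for the whole second after the job is handed in: The pointer is within 15 mm of the red index tip along the rail, the carriage is at rest (under 0.012 m/s) with its nose spring free, and the gripper touches nothing (all of step 2 and value of joint nose below 0.006 m).
It fails at once if the carriage strikes the end stop (value of joint carriage above 0.2 m).
It fails at once if the carriage moves slower than 0.065 or faster than 0.20 m/s in front of the reader (y of pointer in the frame of gate between -0.03 and 0.03 m and (velocity of joint carriage below 0.065 m/s or velocity of joint carriage above 0.2 m/s)).
It fails at once if the nose spring bottoms (value of joint nose above 0.042 m).
It fails at once if the robot touches the vial block or the sleeve (contact force between any of the fingers, the arm and carriage_c2 above 0.5 N or contact force between any of the fingers, the arm and carriage_c3 above 0.5 N or contact force between any of the fingers, the arm and carriage_c4 above 0.5 N or contact force between any of the fingers, the arm and nose_c1 above 0.5 N).
It fails at once if a bystander is moved (distance of any of tube_rack, glove_box, jar, dish, tape, weight from where it was at the start of the episode above 0.02 m).
It also fails if it takes over 35 s, if anything falls off the work surface, if the arm or the gripper's body presses on something with over 40 N, if the wrist force passes 120 N, or if a joint passes its speed limit or range.

## Working session

There is one attempt and no reset: what is moved stays moved. The work goes in short steps, Python scripts to look and compute and a tool call to move; the robot and the scene stay as the last step left them, time stands still between calls to the robot, and variables do not carry over. Pictures are saved under pics/ and viewed, at most 10 in all, crops included, and the job is handed in when it is done.

Besides the shell and the picture viewer there is one more tool, called after "Request:" as name([rows], argument=value, ...), one row to a line, values as JSON. move_arm: Moves the arm, as the interface text tells. Its arguments: {"type":"object","properties":{"travel":{"type":"array","items":{"type":"array","items":{"type":"number"}}},"twist":{"type":"array","items":{"type":"number"}},"fingers":{"type":"array","items":{"type":"number"}}},"required":["travel","twist","fingers"]}

```bash
mkdir -p pics
python3 - <<'E'
from cell import arm,snapshot,camera_params
import cv2
for n in("side","top"):
    cv2.imwrite(f"pics/{n}0.png",snapshot(n)[:,:,::-1]); p=camera_params(n); print(n,p["K"].round(1).tolist(),p["R"].round(4).tolist(),p["t"].round(1).tolist())
s=arm.get_state();print(s["time"],s["tool_pos"],s["orientation"],s["contact_force"],s["grip_width"])
E
```

```text
side [[448.1, 0.0, 318.2], [0.0, 448.1, 195.5], [0.0, 0.0, 1.0]] [[0.9874, -0.1581, -0.0074], [-0.1247, -0.7478, -0.6521], [0.0975, 0.6448, -0.7581]] [-504.3, 171.9, 1214.8]
top [[454.5, 0.0, 319.1], [0.0, 454.5, 194.8], [0.0, 0.0, 1.0]] [[-0.0151, -0.9999, -0.0078], [-0.9968, 0.0157, -0.0782], [0.0783, 0.0066, -0.9969]] [57.3, 532.5, 1506.5]
0.1 [268.71778547 563.8172594  252.36376674] [-6.92824197e-01 -3.06388200e+00  2.72701936e-03] [ 0.518006    0.27942963 -0.33996395] 85.43522484572102
```

View pics/top0.png

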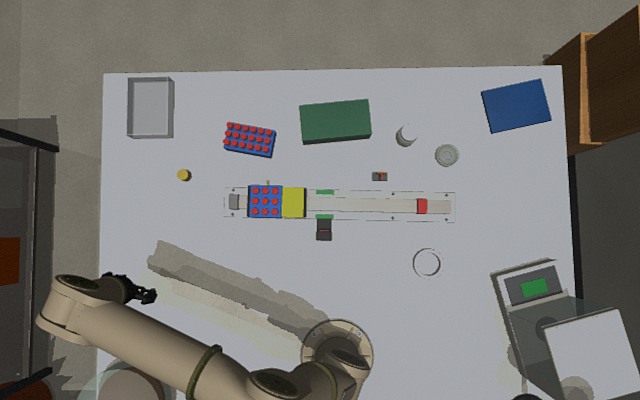

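View pics/side0.png

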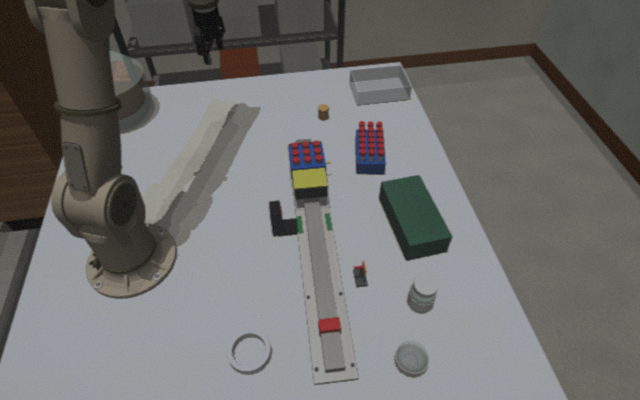

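Run:
```python
import cv2,numpy as np
a=cv2.imread("pics/top0.png")
l=cv2.resize(a[160:235,215:345],None,fx=6,fy=4,interpolation=cv2.INTER_CUBIC)
r=cv2.resize(a[160:235,340:470],None,fx=6,fy=4,interpolation=cv2.INTER_CUBIC)
cv2.imwrite("pics/c1.png",np.vstack([l,r]))
```

```text
(no output)
```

View pics/c1.png

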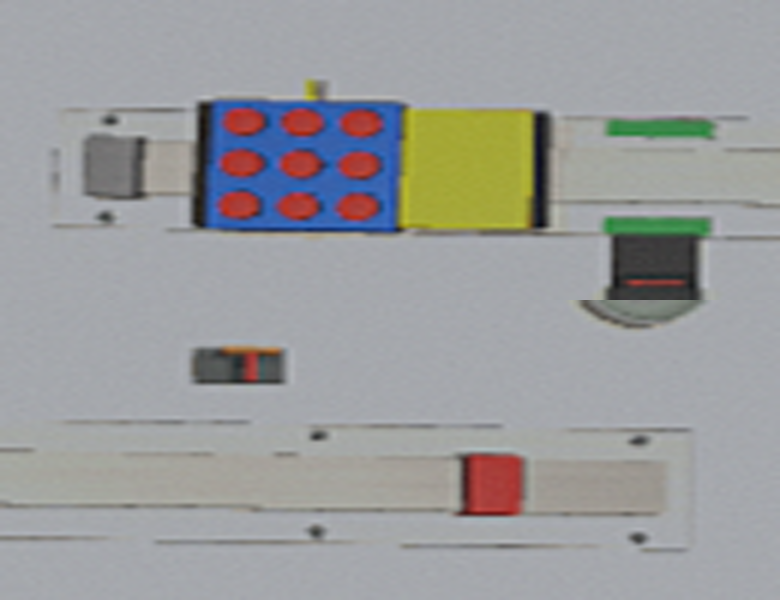

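```bash
cat > h.py <<'E'
import numpy as np
from cell import camera_params
P={n:{k:np.array(v) for k,v in camera_params(n).items()} for n in("top","side")}
def bp(n,u,v,z):
    p=P[n]; d=p["R"].T@np.linalg.solve(p["K"],[u,v,1]); c=-p["R"].T@p["t"]
    return c+d*(z-c[2])/d[2]
def pr(n,X):
    p=P[n]; q=p["K"]@(p["R"]@np.array(X,float)+p["t"]); return q[:2]/q[2]
E
python3 - <<'E'
from h import *
L=lambda x,y:(215+x/6-.4,160+y/4-.4)
Rr=lambda x,y:(340+x/6-.4,160+(y-300)/4-.4)
for z in(3,10):
  c=[bp("top",*q,z) for q in(L(63,109),L(53,227),Rr(692,430),Rr(690,550))]
  print(z,[x.round(1)[:2] for x in c])
  a=(c[0]+c[1])/2;b=(c[2]+c[3])/2;m=(a+b)/2;d=(b-a)[:2];print("mid",m,np.linalg.norm(d),"w",np.linalg.norm(c[0]-c[1]),np.linalg.norm(c[2]-c[3]))
d/=np.linalg.norm(d);n=np.array([-d[1],d[0]])
print("dir",d)
for nm,q,z in[("pointer",L(316,83),58),("mark",Rr(251,381),58),("markmid",Rr(251,365),58),("gateA",L(660,128),34),("gateB",L(660,227),34),("rearTop",L(200,165),98),("noseF",L(549,170),92),("blockTopL",L(210,100),118),("blockTopR",L(405,103),118),("stopL",Rr(464,485),49),("runR",Rr(665,487),34),("runT",Rr(300,457),34),("runB",Rr(300,509),34)]:
  X=bp("top",*q,z);r=X[:2]-m[:2];print(nm,X.round(1),"s",(r@d).round(1),"lat",(r@n).round(1))
for nm,u,v,z in[("pt",329,162,58),("mark?",363,267,58)]:
  X=bp("side",u,v,z);r=X[:2]-m[:2];print(nm,X.round(1),(r@d).round(1),(r@n).round(1))
E
```

```text
3 [array([566.8, 369.5]), array([466.4, 375. ]), array([ 536.6, -411.9]), array([ 435. , -406.8])]
mid [501.17840867 -18.55954029   3.        ] 782.202773705574 w 100.63489173598366 101.72050211969278
10 [array([566.1, 368. ]), array([466.1, 373.5]), array([ 536. , -409.8]), array([ 434.9, -404.8])]
mid [500.78096094 -18.2983257   10.        ] 778.6494753662574 w 100.17773944030878 101.25841824143698
dir [-0.03943601 -0.9992221 ]
pointer [580.7 218.7  58. ] s -240.0 lat 70.5
mark [ 576.3 -156.5   58. ] s 135.1 lat 80.9
markmid [ 589.5 -156.9   58. ] s 135.0 lat 94.1
gateA [542.6  30.6  34. ] s -50.5 lat 39.8
gateB [460.1  31.9  34. ] s -48.6 lat -42.6
rearTop [511.4 276.   98. ] s -294.5 lat -1.0
noseF [504.8  90.6  92. ] s -109.0 lat -0.2
blockTopL [561.3 267.4 118. ] s -287.8 lat 49.2
blockTopR [557.3 164.7 118. ] s -185.1 lat 49.3
stopL [ 489.5 -272.1   49. ] s 254.0 lat -1.3
runR [ 486.9 -386.1   34. ] s 368.0 lat 0.6
runT [ 515.  -185.2   34. ] s 166.2 lat 20.8
runB [ 471.8 -184.    34. ] s 166.7 lat -22.5
pt [579.7 219.5  58. ] -240.7 69.5
mark? [ 599.4 -160.9   58. ] 138.6 104.2
```

Request:
move_arm([
  [3.5,-3.54,-1],
  [3.5,-3.54,-1],
  [3.5,-3.54,-1],
  [3.5,-3.54,-1],
  [3.5,-3.54,-1],
  [3.5,-3.54,-1],
  [3.5,-3.54,-1],
  [0,0,-4.4],
  [0,0,-4.4],
  [0,0,0],
  [0,0,0],
], twist=[-9.54,-9.54,-9.54,-9.54,-9.54,-9.54,-9.54,0,0,0,0], fingers=[0,0,0,0,0,0,0,0,0,0,0])

```text
time: 1.48
tool_pos: [514.5, 316.8, 96.8]
orientation: [2.264, 2.177, 0.002]
contact_force: [0.6, -0.3, 0.2]
grip_width: -0.2
grip_force: 0.0
```

Run:
```python
from h import *
from cell import arm,snapshot
import cv2
s=arm.get_state();print(s["time"],s["tool_pos"],s["orientation"],s["grip_width"],s["joints"],s["contact_force"])
a=snapshot("top")[:,:,::-1];b=snapshot("side")[:,:,::-1]
cv2.imwrite("pics/t1.png",a);cv2.imwrite("pics/s1.png",b)
cv2.imwrite("pics/c2.png",np.vstack([cv2.resize(a[150:240,215:375],(800,300),interpolation=2),cv2.resize(b[60:230,230:390],(640,300),interpolation=2) if 0 else cv2.copyMakeBorder(cv2.resize(b[100:220,250:370],(300,300),interpolation=2),0,0,0,500,cv2.BORDER_CONSTANT)]))
```

```text
1.475 [514.51805707 316.82392462  96.7644764 ] [2.26447685e+00 2.17715769e+00 2.10542362e-03] -0.22419562130589774 [-0.84988119  0.47008749  0.32312393  1.63931508 -0.16583852  1.05785548
 -0.51732489] [ 0.58125158 -0.28391626  0.23978389]
```

View pics/c2.png

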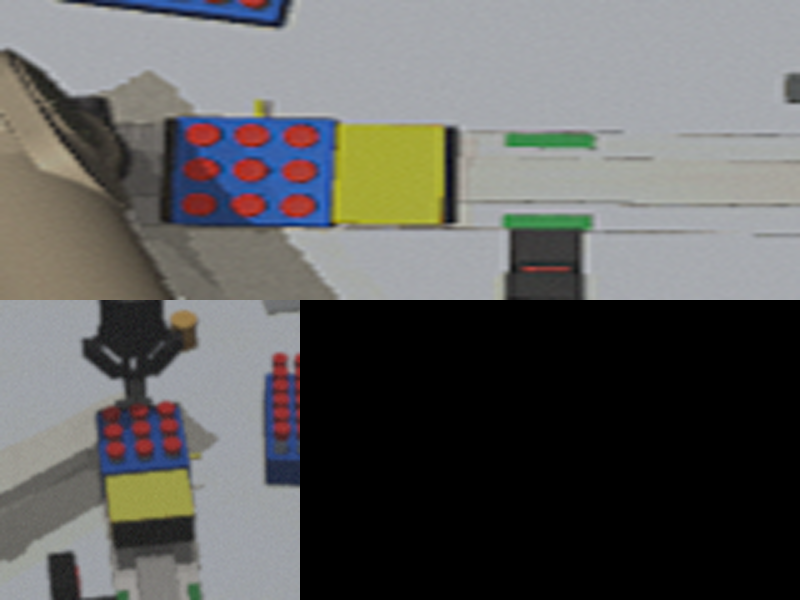

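```bash
cat >> h.py <<'E'
import cv2
M=np.array([500.8,-18.3]);D=np.array([-.0394,-.9992]);N=np.array([.9992,-.0394])
S0,S1=-340,400
def warp(n,img,z):
    src=[];dst=[]
    for s in(S0,S1):
        for l in(-40,40):
            src.append(pr(n,[*(M+D*s+N*l),z]));dst.append([(s-S0)*2,(l+40)*2])
    H=cv2.getPerspectiveTransform(np.float32(src),np.float32(dst))
    return cv2.warpPerspective(img,H,((S1-S0)*2,160),flags=cv2.INTER_CUBIC)
def edge(f):   # last half-crossing of profile, needing sustained presence
    f=cv2.blur(f.reshape(1,-1),(5,1)).ravel(); i=np.where(f>.5)[0]
    if len(i)<20: return np.nan
    j=i[-1]; return S0+(j+(f[j]-.5)/(f[j]-f[j+1]+1e-9)+.5)/2
def meas(n,img):   # img RGB
    w=cv2.cvtColor(warp(n,img,118),cv2.COLOR_RGB2HSV).astype(int);y=cv2.cvtColor(warp(n,img,92),cv2.COLOR_RGB2HSV).astype(int)
    b=((w[...,0]>105)&(w[...,0]<130)&(w[...,1]>110)); ye=((y[...,0]>22)&(y[...,0]<36)&(y[...,1]>120))
    # soft: fraction of the rows 
    r=slice(4,156)
    q=lambda m:(m[r].mean(0)/max(.3,np.percentile(m[r].mean(0),97))).astype(np.float32)
    return edge(q(b))-55, edge(q(ye))
E
python3 - <<'E'
from h import *
for n,f in(("top","top0"),("side","side0"),("top","t1"),("side","s1")):
    print(n,meas(n,cv2.imread(f"pics/{f}.png")[:,:,::-1]))
E
```

```text
top (np.float64(-167.7884614765644), np.float64(-117.32894739508629))
side (np.float64(-220.64285716414452), np.float64(-115.63666662573814))
top (np.float64(-167.73483009263873), np.float64(-117.25986844301224))
side (np.float64(-220.55970393121243), np.float64(-115.40202707052231))
```

```bash
sed -i 's/(w\[...,1\]>110)/(w[...,1]>110)\&(w[...,2]>70)/' h.py
cat > look.py <<'E'
from h import *
from cell import arm,snapshot
import sys
for k in range(int(sys.argv[1])):
    for n in sys.argv[2:]:
        t=arm.get_state()["time"];i=snapshot(n);c,y=meas(n,i);print(n,round(t,3),"c",round(c,1),"nose edge",round(y,1),"rel",round(y-c,1))
cv2.imwrite("pics/last_%s.png"%n,i[:,:,::-1])
s=arm.get_state();p=s["tool_pos"];print(s["time"],"tcp s",((p[:2]-M)@D).round(1),"lat",((p[:2]-M)@N).round(1),"z",p[2].round(1),"F",s["contact_force"].round(2))
E
python3 - <<'E'
from h import *
for n,f in(("top","top0"),("side","side0"),("top","t1"),("side","s1")):
    i=cv2.imread(f"pics/{f}.png")[:,:,::-1];print(n,meas(n,i))
w=cv2.cvtColor(warp("top",i*0+cv2.imread("pics/top0.png")[:,:,::-1],118),cv2.COLOR_RGB2HSV);ws=cv2.cvtColor(warp("side",cv2.imread("pics/side0.png")[:,:,::-1],118),cv2.COLOR_RGB2HSV)
for s in(-250,-190,-188,-186,-184,-180,-170):print(s,w[50,(s+340)*2],ws[50,(s+340)*2])
E
```

```text
top (np.float64(-242.31578943133354), np.float64(-117.32894739508629))
side (np.float64(-220.64285716414452), np.float64(-115.63666662573814))
top (np.float64(-242.2401315877214), np.float64(-117.25986844301224))
side (np.float64(-220.55970393121243), np.float64(-115.40202707052231))
-250 [109 171 171] [111 166 129]
-190 [110 195 174] [111 164 129]
-188 [111 127 147] [111 160 131]
-186 [ 30  57 129] [111 158 132]
-184 [ 30 177 171] [111 162 132]
-180 [ 31 175 168] [111 162 132]
-170 [ 31 174 167] [112 159 114]
```

Request:
move_arm([
  [-0.04,-1.0,0],
  [-0.03,-0.8,0],
  [-0.02,-0.4,0],
  [-0.02,-0.4,0],
  [-0.02,-0.4,0],
  [-0.02,-0.4,0],
  [-0.02,-0.5,0],
  [-0.02,-0.6,0],
  [-0.03,-0.7,0],
  [-0.03,-0.8,0],
  [-0.04,-0.9,0],
  [-0.04,-1.0,0],
], twist=[0,0,0,0,0,0,0,0,0,0,0,0], fingers=[0,0,0,0,0,0,0,0,0,0,0,0])

```text
time: 3.08
tool_pos: [510.6, 236.7, 95.3]
orientation: [-2.265, -2.177, -0.0]
contact_force: [-0.9, -0.1, -0.9]
grip_width: 0.0
grip_force: 0.0
```

```bash
python3 look.py 1 top
```

```text
top 3.075 c -188.6 nose edge -63.4 rel 125.2
3.125 tcp s -253.3 lat -0.0 z 95.3 F [-0.03 -1.85 -0.09]
```

Request:
move_arm([
  [-0.04,-1.1,0],
  [-0.05,-1.2,0],
  [-0.05,-1.25,0],
  [-0.05,-1.25,0],
  [-0.05,-1.25,0],
  [-0.05,-1.25,0],
  [0.02,0.5,2.0],
  [0,0,6.0],
  [-0.22,-5.6,0],
  [-0.22,-5.6,0],
  [-0.22,-5.6,0],
  [-0.22,-5.6,0],
], twist=[0,0,0,0,0,0,0,0,0,0,0,0], fingers=[0,0,0,0,0,0,0,0,0,0,0,0])

```text
time: 4.62
tool_pos: [498.6, -56.7, 175.5]
orientation: [2.265, 2.177, 0.001]
contact_force: [1.0, 1.3, 0.8]
grip_width: 0.2
grip_force: 0.0
```

```bash
python3 look.py 1 top
```

```text
top 4.625 c -69.4 nose edge nan rel nan
4.675 tcp s 47.5 lat -1.4 z 175.9 F [-2.31 -8.34 -0.28]
```

Request:
move_arm([
  [-0.22,-5.6,0],
  [-0.22,-5.6,0],
  [-0.22,-5.6,-1.0],
  [-0.1,-2.6,-3.0],
  [0,0,-4.0],
], twist=[0,0,0,0,0], fingers=[0,0,0,0,0])

```text
time: 5.3
tool_pos: [491.1, -252.3, 95.4]
orientation: [2.268, 2.17, 0.0]
contact_force: [0.7, 0.2, 0.1]
grip_width: -0.1
grip_force: 0.0
```

```bash
python3 look.py 2 top side
```

```text
top 5.3 c 17.0 nose edge 144.5 rel 127.5
side 5.35 c nan nose edge nan rel nan
top 5.4 c 25.6 nose edge 154.3 rel 128.7
side 5.45 c nan nose edge nan rel nan
5.5 tcp s 230.3 lat -0.5 z 95.5 F [-0.4  -0.38  0.3 ]
```

```bash
cat > sim.py <<'E'
import numpy as np
from scipy.optimize import least_squares
def sim(rows,c,v,m,f0,lag=.04,n=0.,dt=.0025):
    # rows mm/row of finger face; f0 face position; returns arrays c,v,comp. massless-nose contact, tau lag
    f=f0;cmd=f0;C=[];V=[];X=[];c=c;v=v;xp=None
    for r in rows:
        for k in range(int(.125/dt)):
            cmd+=r*dt/.125; f+=(cmd-f)*dt/lag
            x=max(0,c+133-f); xd=0 if xp is None else (x-xp)/dt; xp=x
            F=max(0,6*x/1000+.3*xd/1000) if x>0 else 0
            a=(-F-(.08*v/1000+.004*np.sign(v)*min(1,abs(v)/.5)))/m*1000
            v+=a*dt;c+=v*dt
        C.append(c);V.append(v);X.append(x)
    return np.array(C),np.array(V),np.array(X)
def plan(c,v,f0,T=135,nr=22,ms=(.8,.9,1.,1.1,1.25),dvs=(-4,0,4),xmax=28):
    def res(r):
        o=list(np.diff(r)*.12)
        for m in ms:
            for d in dvs:
                C,V,X=sim(r,c,v+d,m,f0,dt=.0125)
                o+=[(C[-1]-T)*.12,V[-1]*.4,X[-1]*.5,max(0,X.max()-xmax)]
        return np.array(o)
    s=least_squares(res,np.linspace(8,1,nr),bounds=(-2,50),max_nfev=25)
    return s.x.round(1)
E
cat > p1.py <<'E'
from sim import *
r=plan(37,90,218,nr=20);print(r.tolist())
for m in(.8,1,1.25):
    for v in(85,90,95):
        C,V,X=sim(r,37,v,m,218);print(m,v,C[-1].round(1),V[-1].round(1),"xmax",X.max().round(1),V[5::4].round(0),X[5::4].round(0))
E
time python3 p1.py
```

```text
[-2.0, -2.0, -2.0, -0.3, 3.8, 7.1, 8.7, 8.3, 6.4, 4.0, 2.1, 1.4, 2.3, 4.4, 6.5, 6.6, 6.6, 6.7, 6.7, 6.7]
0.8 85 135.1 2.4 xmax 8.2 [63. 38.  8.  4.] [8. 4. 6. 0.]
0.8 90 132.8 2.1 xmax 10.8 [62. 31.  7.  3.] [11.  5.  4.  0.]
0.8 95 130.3 1.5 xmax 13.4 [60. 25.  6.  3.] [13.  5.  2.  0.]
1 85 136.7 0.8 xmax 11.3 [66. 40.  7.  2.] [9. 7. 9. 0.]
1 90 133.6 0.0 xmax 11.8 [66. 34.  4.  0.] [12.  8.  7.  0.]
1 95 131.2 -0.0 xmax 14.6 [65. 28.  0. -0.] [15.  9.  5.  0.]
1.25 85 140.2 0.2 xmax 15.1 [69. 44.  9.  1.] [10. 10. 13.  0.]
1.25 90 137.6 -0.0 xmax 14.6 [70. 39.  4. -0.] [13. 11. 12.  0.]
1.25 95 134.6 -1.5 xmax 15.7 [70. 33. -1. -2.] [16. 13. 11.  0.]
real	0m7.859s
user	0m8.191s
sys	0m0.195s
```

Request:
move_arm([
  [0.01,0.2,0],
  [0.01,0.2,0],
  [0.01,0.2,0],
  [0,0.03,0],
  [-0.01,-0.38,0],
  [-0.03,-0.71,0],
  [-0.03,-0.87,0],
  [-0.03,-0.83,0],
], twist=[0,0,0,0,0,0,0,0], fingers=[0,0,0,0,0,0,0,0])

```text
time: 6.5
tool_pos: [490.6, -271.3, 95.2]
orientation: [2.266, 2.176, -0.0]
contact_force: [0.1, -0.0, -0.1]
grip_width: -0.0
grip_force: 0.0
```

```bash
python3 look.py 2 top; python3 -c "
from sim import *
r=[-2,-2,-2,-.3,3.8,7.1,8.7,8.3]
for m in(.8,1,1.25):
  for v in (85,90,95):
    C,V,X=sim(r,37,v,m,218);print(m,v,C[-1],V[-1],X[-1])"
```

```text
top 6.5 c 109.4 nose edge 232.0 rel 122.6
top 6.55 c 112.4 nose edge 233.1 rel 120.7
6.6 tcp s 253.8 lat -0.5 z 95.3 F [-0.55 -0.56 -0.32]
0.8 85 109.45454156739802 48.223705971782564 5.227923135296152
0.8 90 111.29157156858102 42.81814331632626 7.078467043117769
0.8 95 112.97105351360422 37.43728401448622 8.771401136395582
1 85 111.28008756382744 52.098147608692216 7.043783027633282
1 90 113.59482766738309 47.95200171633895 9.368888495919805
1 95 115.77120227170245 43.76989159060742 11.55571837555351
1.25 85 112.95449937377283 56.22446453249162 8.70787904526918
1.25 90 115.70018207145579 53.33061568415066 11.460796365073008
1.25 95 118.32656602716152 50.36801279678621 14.094586827997148
```

```bash
python3 -c "
from sim import *
r=plan(117,46,241,nr=14,dvs=(-6,0,6));print(r.tolist())
for m in(.8,1,1.25):
  for v in (40,46,52):
    C,V,X=sim(r,117,v,m,241);print(m,v,C[-1].round(1),V[-1].round(1),X.max().round(1),C.round(0)[3::4],V[3::4].round(0),X[3::4].round(0))"
```

```text
[4.8, 4.6, 4.0, 3.1, 2.2, 1.8, 2.1, 3.5, 4.9, 4.9, 4.9, 4.9, 4.9, 4.9]
0.8 40 130.2 0.0 9.8 [128. 130. 130.] [9. 2. 0.] [4. 0. 0.]
0.8 46 130.8 -0.0 10.5 [130. 131. 131.] [ 9. -0. -0.] [6. 0. 0.]
0.8 52 131.1 -0.0 11.2 [132. 132. 131.] [10. -3. -0.] [8. 0. 0.]
1 40 133.0 0.0 10.0 [129. 132. 133.] [13.  2.  0.] [6. 0. 0.]
1 46 133.7 -0.0 10.7 [131. 134. 134.] [14. -0. -0.] [8. 1. 0.]
1 52 133.5 -0.6 11.5 [134. 135. 134.] [16. -4. -2.] [10.  2.  0.]
1.25 40 136.4 0.6 10.1 [131. 135. 136.] [17.  3.  1.] [7. 2. 0.]
1.25 46 136.9 -0.0 10.8 [133. 137. 137.] [19. -0. -0.] [9. 4. 0.]
1.25 52 137.1 -1.2 11.9 [135. 139. 138.] [21. -3. -2.] [12.  6.  0.]
```

Robust across the range; run the first 5 rows and check.

Request:
move_arm([
  [-0.02,-0.48,0],
  [-0.02,-0.46,0],
  [-0.02,-0.4,0],
  [-0.01,-0.31,0],
  [-0.01,-0.22,0],
], twist=[0,0,0,0,0], fingers=[0,0,0,0,0])

```text
time: 7.22
tool_pos: [490.0, -289.1, 95.3]
orientation: [-2.265, -2.177, 0.0]
contact_force: [0.1, 0.1, 0.1]
grip_width: 0.2
grip_force: 0.0
```

```bash
python3 look.py 2 top
```

```text
top 7.225 c 133.5 nose edge 250.2 rel 116.7
top 7.275 c 133.7 nose edge 252.9 rel 119.2
7.325 tcp s 271.1 lat -0.2 z 95.3 F [-0.24  0.7  -0.2 ]
```

Request:
move_arm([
  [-0.02,-0.4,0],
  [-0.02,-0.6,0],
  [-0.02,-0.6,0],
], twist=[0,0,0], fingers=[0,0,0])

```text
time: 7.7
tool_pos: [489.3, -305.5, 95.3]
orientation: [2.265, 2.177, -0.0]
contact_force: [0.0, 0.2, -0.4]
grip_width: -0.1
grip_force: 0.0
```

```bash
python3 look.py 6 top
```

```text
top 7.7 c 132.3 nose edge 262.8 rel 130.6
top 7.75 c 132.2 nose edge 259.1 rel 126.9
top 7.8 c 132.1 nose edge 259.2 rel 127.1
top 7.85 c 132.0 nose edge 258.1 rel 126.2
top 7.9 c 131.9 nose edge 260.1 rel 128.2
top 7.95 c 131.8 nose edge 260.5 rel 128.7
8.0 tcp s 286.6 lat -0.1 z 95.2 F [ 0.82 -0.19  0.77]
```

Request:
move_arm([
  [-0.1,-2.5,0],
  [-0.1,-2.5,0],
  [0,0,4],
  [0,0,5],
  [0,0,5],
  [0,0,0],
  [0,0,0],
  [0,0,0],
  [0,0,0],
  [0,0,0],
  [0,0,0],
  [0,0,0],
], twist=[0,0,0,0,0,0,0,0,0,0,0,0], fingers=[0,0,0,0,0,0,0,0,0,0,0,0])

```text
time: 9.5
tool_pos: [487.3, -354.9, 235.2]
orientation: [-2.265, -2.177, 0.0]
contact_force: [-0.2, 0.3, -0.5]
grip_width: -0.0
grip_force: 0.0
```

```bash
python3 look.py 3 top; python3 -c "
import cv2
a=cv2.imread('pics/last_top.png');cv2.imwrite('pics/c3.png',cv2.resize(a[160:235,340:470],(780,450),interpolation=2))"
```

```text
top 9.5 c 131.8 nose edge 254.4 rel 122.6
top 9.55 c 131.8 nose edge 257.3 rel 125.5
top 9.6 c 131.8 nose edge 256.6 rel 124.8
9.65 tcp s 336.9 lat -0.1 z 235.3 F [-0.08  0.26 -0.62]
```

View pics/c3.png

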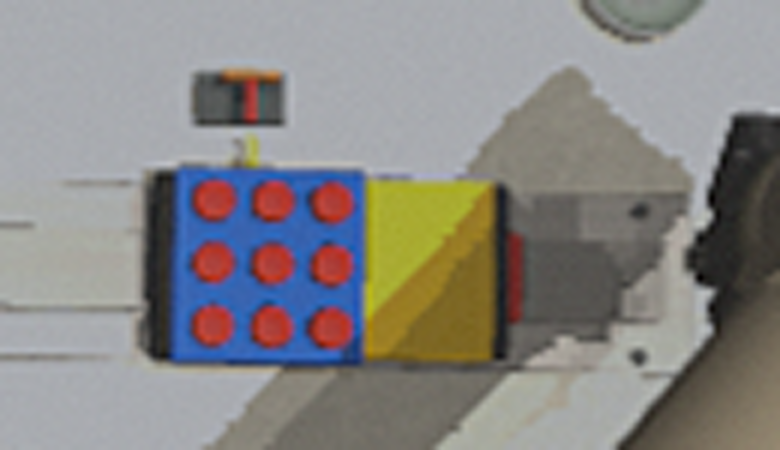

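The pointer (column 253 of the crop) is level with the red tip (column 251). The carriage position has not changed over three readings, the nose is out, and the gripper is clear.

```bash
python3 -c "
from cell import job
print(job.hand_in())"
```

```text
the job is handed in; nothing more can be done
None
```

I handed the job in without seeing a verdict: by my camera estimates the carriage passed the reader at about 0.09–0.1 m/s (averaged, not read at the gate) and stopped 1–2 mm from the red index tip, with the nose spring compressed about 10 mm at most in my readings and the gripper clear.

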